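# Hold the heel block against the sprung fence for the luthier

### The arm

A 6-joint arm with a two-finger parallel gripper is mounted at the origin on the work surface. World frame = base frame: x ahead of the robot, y to its left, z up, the work surface at z = 0. Lengths are in m, angles in rad, forces in N, time in s.
With the tool pointing down it reaches from about 0.275 to 0.875 m from the base axis. Payload 12.5 kg.
Tool frame: the origin (TCP) lies midway between the tips of the shut fingers; the grasp point (between the pads) lies 19 mm behind it; x points along the fingers, z is the direction in which the jaws open and shut, and the axes are right-handed (so a half turn about x gives the same grasp; the last joint's range is limited). The gripper opens to 85 mm and grips with 20 to 120 N. Pads are 22 mm wide; open, the fingers measure 114 mm over their backs; the gripper's body (76 mm by 85 mm) begins 54 mm behind the grasp point. The pads swing forward as they close: fully open they stand 13 mm farther back than shut.
Start: joints at [1.263, 0.351, 1.652, -0, 1.139, -0.085], TCP at [0.121, 0.536, 0.231] pointing down, gripper open.
Joint ranges: [-2.75, 2.75], [-0.79, 2.1], [0.01, 2.65], [-1.57, 4.71], [0.07, 3.14], [-2.87, 2.87]. Speed limits (rad/s): [2.22, 2.22, 2.79, 3.14, 3.14, 3.14].

### API

Orientations are given as a rotation vector (axis times angle).
In Python, from station import bot gives the robot as it stands.
- The arm moves only by the tool apply_moves, never from a script. Its argument "series" is a list of rows, each a list of 4 numbers: the shift along the tool's x, y, z normalised to -1 to 1, where 1 is 80 cm, then the turn about the tool's x normalised to -1 to 1, where 1 is pi/4 rad. In form: [[tx, ty, tz, spin], ...]. A call has 1 to 5 rows; each row is the pose to reach, as a shift and turn from the pose commanded when the call began, along the tool's axes at that moment; what a row does not reach only later rows make up. A row lasts 1/10 s, in which the tool goes at most 50 mm and 8.59 degrees, less where a joint would pass 70% of its speed; a pose out of reach is approached as far as the arm can. A call with a number of a shift or a turn outside -1 to 1 is refused whole. A call with a gripper value outside its range is refused whole. "claw" is the gripper's target within -1 to 1 (fully open at 1, half-way at 0, shut at -1), set as the call begins (left out, the last holds). The fingers move at their own pace and stop on an object; "force" is the grip in N (left out, the last holds). Time passes only in rows, so rows that repeat a pose let the fingers close. It gives the time, the measured TCP pose, the force and the opening at its end, in the units of the state.
- bot.read_state(): the state, without advancing time (a new reading comes with each control period).
- bot.grab_frame(name): name is "scene" or "top"; returns a dict with "frame" (384x512x3 uint8, red, green, blue), "depth" (384x512 float32, m along the optical axis (not along the pixel's ray), 0 where there is no reading), "camera_matrix" (3x3 intrinsics, pixels), "R" (3x3) and "t" (3): a world point X has camera coordinates R X + t. Camera axes: x right, y down, z forward; pixel columns grow to the right and rows downward; lengths in m; the calibration is good to about 2 mm. A picture is of the moment at which its call begins.
- bot.job_done(): hands the job in, once; it reports no verdict.
Trained networks look in a picture, given as the dict that the camera call returned (one of the last four; its "shot" number tells which), for a name from the list of things; names that differ only in an ending like _2 or _b are one class to them, and where a whole thing is asked for, a point or a joint stands for the part that bears it (a point fixed in the world has none). Each returns a list of dicts, best first, with "score" (0 to 1); they miss things now and then, are a little off and sometimes report something else, mostly with a low value. They report only what shows in the picture. A call takes as long as a camera call. They do not tell look-alikes from the thing itself.
- bot.masks_of(picture, query): "region" (384x512 bool, what is visible of it) and "centre" ([column, row] in pixels, amid what is visible of it).
- bot.pinpoint(picture, query): "centre" ([column, row] in pixels: a listed point, or the origin of a listed thing).
The state is a dict: "time_s": time; "q": joint angles; "dq": joint speeds; "tau": joint torques, N m; "eef_pos": TCP position; "eef_rot": TCP orientation; "ft_force": force on the tool from outside, world axes, zero at the start; "torque": the same for the moment, N m; "opening": finger opening in m.
Only numpy, scipy, OpenCV 4.12 (cv2) and the standard library are available. Lean on these libraries where they do the work, as an engineer would, in place of code of your own. Each camera call takes 0.05 s, during which the arm holds its last target. There are 200 camera calls.

### The job

Lift the lid off the steel pot by its knob and set it down gently in the middle of the cork mat, then take the D-shaped heel block out of the pot and stand it upright on the gluing jig's bed, at the middle of the sprung fence. Press its flat face squarely against the fence until the fence is flush with the front ends of the two wooden cheeks (about 10 N; never drive it back to its stop), and finish while still gripping and pressing steadily: do not let go, the luthier will now screw it on. Leave the pot where it stands and the other things on the bench alone.

Things in the scene. Friction and masses are not known exactly. Their poses are not given: they have to be found in the camera images.
- pot: Round open steel pot, 176 mm outer diameter at the rim (168 mm inside), 80 mm high, floor 5 mm thick, no handles, 1.3 kg, loose on the bench. Origin: centre of its underside. At the start the lid covers it and the block stands in it.
- lid: Loose steel lid, about 0.25 kg. From below: a spigot 158 mm in diameter, 6 mm high, inside the pot's mouth; a plate 184 mm in diameter, 5 mm thick, resting on the rim; a dark wooden knob, an upright cylinder 24 mm in diameter, 36 mm high. Origin: centre of the spigot's underside (plate's top at 11 mm, knob's top at 47 mm); z up.
- block: Light wooden heel block, D-shaped from above, 66 mm tall, about 0.16 kg, upright on the pot's floor, hidden by the lid at first. Rectangular part 28 mm (x) by 50 mm (y), with a half-round nose of 25 mm radius on its -x side. Origin: underside, centre of the rectangular part. Flat face at x = +14 mm; nose ends at x = -39 mm; grip it by the two parallel sides, 50 mm apart along y.
- mat: Square cork mat, 210 x 210 mm, 3 mm thick, fixed on the bench. Origin: centre of its underside.
- jig: Gluing jig fixed to the bench. Plywood bed 250 mm (x, -105 to +145) by 170 mm (y), 14 mm thick, clear from x = -80 mm to the fence; two 6 mm high screw heads at x = -90. +x: pressing direction. Fixed wooden cheeks (14 mm wide, 46 mm tall) beside the fence's ends at y = -74 and +74 mm, front ends at x = +42. A fixed block is behind. Origin: underside, y = 0 at the fence's middle.
- fence (a joint): How far the sprung fence is pushed back along the jig's +x, in m: 0 free, 0.012 flush with the cheeks' front ends, 0.024 at its hard stop. The springs resist with 3 N plus 0.6 N per mm of push, so 0.012 is about 10 N.
- fence_face (a point): Middle of the lower edge of the fence's front face, at the height of the bed's top (14 mm above the bench); moves with the fence. x is the pressing direction, z up. The fence is a wooden board 120 mm long (y), 16 mm thick, its top 47 mm above the bed. Free, its face is at jig x = +30 mm.
- glue: Bystander, to be left alone: white glue bottle, round, 52 mm diameter, 150 mm tall. Origin: underside.
- jar: Bystander, to be left alone: amber glass jar, 60 mm diameter, 90 mm tall. Origin: underside.
- sanding_block: Bystander, to be left alone: cork sanding block 90 x 50 x 30 mm. Origin: underside.
- driver: Bystander, to be left alone: screwdriver lying on the bench. Origin: underside.
- plane: Bystander, to be left alone: small wooden hand plane, 150 mm long, 45 mm wide, about 60 mm high. Origin: underside.
Mind the look-alikes: they are no part of the job. What is shaped like the lid but blue is not meant.

How it is judged:
On the way, in this order (a step that is already met when the one before it is completed fails the run):
1. the lid lies flat on the cork mat, let go (horizontal distance between lid and mat below 0.06 m and z of lid in the frame of mat below 0.008 m and angle between lid's own z axis and vertical below 0.08 rad and contact force between lid and mat above 0.5 N and contact force between each of the arm, the fingers and lid below 0.2 N and linear speed of lid below 0.03 m/s), for 0.2 s.
2. the block is lifted clear of the pot (height (world z) of block above 0.085 m and contact force between block and pot below 0.1 N), for 0.1 s.
At the end, for the whole second after the job is handed in: Lid flat, let go, at rest, within 60 mm of the mat's centre. Block upright on the bed (gap under 7 mm), gripped, flat face on the fence within 0.1 rad and 15 mm of its middle, pressing 6.5 to 14 N with the fence 6 to 18 mm back, steady through the last second. Pot upright (all of step 1 and contact force between block and fence between 6.5 and 14 N and value of joint fence between 0.006 and 0.018 m and x of block in the frame of fence_face between -0.021 and -0.008 m and y of block in the frame of fence_face between -0.015 and 0.015 m and z of block in the frame of fence_face between -0.004 and 0.007 m and angle between the x axis of block and the x axis of jig, either way round below 0.1 rad and angle between each of block, pot's own z axis and vertical below 0.1 rad and contact force between the fingers and block above 3 N and linear speed of block below 0.02 m/s); the arm keeps its last pose, push and grip.
It fails at once if the fence is driven back to its stop (value of joint fence above 0.0225 m).
It fails at once if the lid is dropped or slapped down (height (world z) of lid below 0.04 m and linear speed of lid above 0.45 m/s).
It fails at once if the pot is tipped or pushed away (angle between pot's own z axis and vertical above 0.25 rad or distance of pot from where it was at the start of the episode above 0.03 m).
It fails at once if a bystander is disturbed (distance of any of glue, jar, sanding_block, driver, plane from where it was at the start of the episode above 0.03 m).
It also fails if it takes over 69 s, if anything falls off the work surface, if the arm or the gripper's body presses on something with over 40 N, if the wrist force passes 120 N, or if a joint passes its speed limit or range.

## Working session

There is one attempt and no reset: what is moved stays moved. The work goes in short steps, Python scripts to look and compute and a tool call to move; the robot and the scene stay as the last step left them, time stands still between calls to the robot, and variables do not carry over. Pictures are saved under pics/ and viewed, about 8 in all and at most 12, crops included, and the job is handed in when it is done.

Besides the shell and the picture viewer there is one more tool, called after "Emit:" as name(argument=value, ...), one argument or row to a line, values as JSON. apply_moves: Moves the arm, as the interface text tells. Scaled input: -1 to 1 covers 80 cm each way for a shift and pi/4 rad each way for a turn. Its arguments: {"type":"object","properties":{"series":{"type":"array"},"claw":{"type":"number"},"force":{"type":"number"}},"required":["series"]}

```bash
mkdir -p pics
cat > h.py <<'E'
import numpy as np,cv2
from scipy.spatial.transform import Rotation as Ro
from station import bot
def cloud(p):
    K=np.array(p["camera_matrix"]);R=np.array(p["R"]);t=np.array(p["t"]);d=p["depth"]
    v,u=np.mgrid[:384,:512]
    c=np.stack([(u-K[0,2])/K[0,0]*d,(v-K[1,2])/K[1,1]*d,d],-1)
    w=(c-t)@R   # R^T (c-t)
    w[d<=0]=np.nan
    return w
def save(p,name,crop=None,s=1):
    im=p["frame"][:,:,::-1]
    if crop: im=im[crop[1]:crop[3],crop[0]:crop[2]]
    cv2.imwrite("pics/"+name,cv2.resize(im,None,fx=s,fy=s,interpolation=cv2.INTER_CUBIC))
E
python3 - <<'E'
from h import *
s=bot.read_state();print({k:np.round(v,3).tolist() for k,v in s.items()});print(Ro.from_rotvec(s["eef_rot"]).as_matrix().round(3))
a=bot.grab_frame("top");b=bot.grab_frame("scene")
cv2.imwrite("pics/a.png",cv2.resize(np.vstack([a["frame"],b["frame"]])[:,:,::-1],None,fx=.78,fy=.78))
for nm,p in(("top",a),("scene",b)):
    w=cloud(p);np.savez(f"{nm}.npz",w=w,f=p["frame"])
    for q in["pot","lid","mat","jig","fence","glue","jar","sanding_block","driver","plane"]:
        for r in bot.masks_of(p,q)[:3]:
            m=r["region"];x=w[m];print(nm,q,round(r["score"],2),np.round(r["centre"]),m.sum(),np.nanmedian(x,0).round(3),np.nanpercentile(x,2,0).round(3),np.nanpercentile(x,98,0).round(3))
    for q in["fence_face","jig","lid","mat"]:
        print(nm,q,[(round(r["score"],2),np.round(r["centre"],1)) for r in bot.pinpoint(p,q)[:3]])
E
```

```text
{'time_s': 0.0, 'q': [1.263, 0.351, 1.652, 0.0, 1.139, -0.085], 'dq': [-0.001, -0.0, -0.0, 0.001, -0.0, 0.0], 'tau': [-0.002, -50.609, -29.141, -0.0, 0.004, -0.0], 'eef_pos': [0.121, 0.536, 0.231], 'eef_rot': [-1.044, 1.307, 1.043], 'ft_force': [0.211, 0.143, 0.134], 'torque': [-0.025, -0.04, -0.007], 'opening': 0.085}
[[-0.    -0.975  0.221]
 [-0.001  0.221  0.975]
 [-1.     0.    -0.001]]
top pot 0.46 [309. 206.] 57 [ 0.475 -0.216  0.025] [ 0.45  -0.226 -0.001] [ 0.501 -0.213  0.052]
top lid 0.8 [343. 199.] 3667 [ 0.491 -0.298  0.084] [ 0.411 -0.383  0.079] [ 0.576 -0.218  0.103]
top lid 0.75 [364. 287.] 3362 [ 0.24  -0.375  0.01 ] [ 0.157 -0.46   0.005] [ 0.321 -0.294  0.033]
top lid 0.7 [418. 220.] 3155 [ 0.432 -0.533  0.01 ] [ 0.349 -0.618  0.006] [ 0.514 -0.454  0.039]
top mat 0.79 [125. 213.] 5270 [0.466 0.309 0.002] [ 0.368  0.209 -0.002] [0.569 0.411 0.006]
top mat 0.16 [343. 198.] 3546 [ 0.491 -0.298  0.084] [ 0.411 -0.382  0.08 ] [ 0.573 -0.218  0.109]
top jig 0.67 [224. 167.] 4915 [0.59  0.03  0.014] [ 0.471 -0.054  0.009] [0.698 0.112 0.064]
top fence 0.77 [216. 159.] 42
[... 2205 characters left out ...]

scene sanding_block 0.76 [224. 308.] 587 [ 0.663 -0.401  0.029] [ 0.624 -0.441  0.011] [ 0.701 -0.358  0.034]
scene driver 0.52 [236. 178.] 210 [ 0.372 -0.025  0.02 ] [ 0.353 -0.069 -0.001] [0.384 0.045 0.028]
scene plane 0.8 [368. 147.] 412 [0.656 0.4   0.03 ] [0.622 0.327 0.001] [0.689 0.463 0.056]
scene plane 0.64 [238. 175.] 225 [ 0.373 -0.018  0.02 ] [ 0.354 -0.069  0.005] [0.39  0.112 0.028]
scene fence_face [(0.69, array([365.2, 151.3])), (0.65, array([312.2, 145.4])), (0.53, array([296.8, 203.2]))]
scene jig [(0.84, array([286.7, 200.5]))]
scene lid [(0.93, array([205.7, 242.7])), (0.93, array([140.7, 294.1])), (0.82, array([138.9, 224.3]))]
scene mat [(0.62, array([313.9, 145. ]))]
```

View pics/a.png

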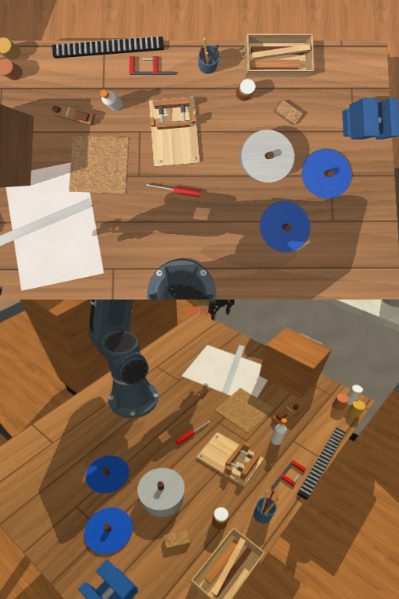

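Run:
```python
from h import *
a=np.load("top.npz")
cv2.imwrite("pics/b.png",cv2.resize(a["f"][80:310,190:470][:,:,::-1],None,fx=2.6,fy=2.6,interpolation=cv2.INTER_CUBIC))
for n in("top","scene"):
    z=np.load(n+".npz");w=z["w"];x,y,h=w[...,0],w[...,1],w[...,2]
    box=lambda x0,x1,y0,y1,z0,z1:w[(x>x0)&(x<x1)&(y>y0)&(y<y1)&(h>z0)&(h<z1)]
    p=box(.38,.62,-.42,-.18,.076,.095)
    c,r=cv2.minEnclosingCircle(p[:,:2].astype(np.float32));print(n,"plate",np.round(c,4),round(r,4),np.median(p[:,2]))
    k=box(.45,.54,-.35,-.25,.1,.14);print("knob",len(k),np.round(k.min(0),3),np.round(k.max(0),3),np.median(k[k[:,2]>.112],0))
    m=box(.3,.65,.15,.46,.0015,.0055);
    print("mat rect",cv2.minAreaRect(m[:,:2].astype(np.float32)))
    for nm,b in(("fence top",(.58,.63,-.05,.105,.052,.067)),("bed",(.4,.75,-.1,.16,.009,.018)),("tops",(.55,.75,-.08,.14,.05,.068))):
        q=box(*b);print(nm,len(q),cv2.minAreaRect(q[:,:2].astype(np.float32)))
```

```text
top plate [ 0.4929 -0.3004] 0.0922 0.08393187330557417
knob 78 [ 0.481 -0.311  0.1  ] [ 0.504 -0.288  0.124] [ 0.49185666 -0.29909368  0.11984524]
mat rect ((0.47432827949523926, 0.30492472648620605), (0.3483802080154419, 0.30961528420448303), 0.04443492367863655)
fence top 303 ((0.6122381091117859, 0.028346940875053406), (0.15326064825057983, 0.03192105516791344), 89.8697280883789)
bed 3663 ((0.5913389325141907, 0.028976023197174072), (0.25013646483421326, 0.17002305388450623), 4.734673023223877)
tops 772 ((0.650826096534729, 0.03366508707404137), (0.10075289756059647, 0.16146855056285858), 4.843260765075684)
scene plate [ 0.493  -0.3023] 0.0928 0.08466827553745075
knob 68 [ 0.483 -0.315  0.1  ] [ 0.507 -0.291  0.123] [ 0.49403251 -0.30348199  0.12050343]
mat rect ((0.47517645359039307, 0.3050592839717865), (0.3482406437397003, 0.3092457056045532), 0.27350887656211853)
fence top 193 ((0.6140760779380798, 0.027468185871839523), (0.02863285318017006, 0.15472736954689026), 0.8213464617729187)
bed 2074 ((0.591927170753479, 0.02506885677576065), (0.2502448856830597, 0.17371724545955658), 4.605668067932129)
tops 510 ((0.651685357093811, 0.03072739765048027), (0.10089342296123505, 0.16569572687149048), 4.821605205535889)
```

View pics/b.png

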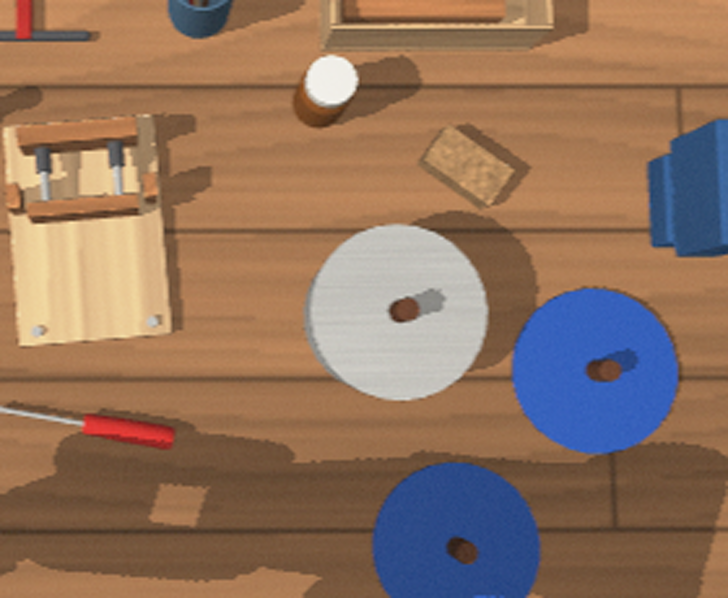

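The top view shows the steel lid with its dark knob at pixel (343,199). The look-alikes are the blue discs at (364,287) and (418,220). The steel one sits at pot height, with its plate at 0.085 m and its knob top at 0.12 m, so I'm choosing it. The mat is at (125,213). The jig is at (224,167), with the fence at (216,159).

```bash
cat >> h.py <<'E'
def plan(x,y,z,yaw=None):
    """yaw: world angle of tool z (jaw axis); shift in move units"""
    s=bot.read_state();R=Ro.from_rotvec(s["eef_rot"]).as_matrix()
    d=R.T@(np.array([x,y,z])-s["eef_pos"])/.8
    cur=np.arctan2(R[1,2],R[0,2])
    sp=0
    if yaw is not None:
        e=(yaw-cur+np.pi/2)%np.pi-np.pi/2; sp=-e/(np.pi/4)  # tool x is down
    print("t",round(s["time_s"],2),"pos",np.round(s["eef_pos"],4),"jawyaw",round(cur,4),"q",np.round(s["q"],2),"F",np.round(s["ft_force"],1),"op",round(s["opening"],4))
    print("shift",np.round(d,4),"spin",round(sp,4))
E
python3 -c "
from h import *
plan(.4925,-.3012,.231)"
```

```text
t 1.5 pos [0.1215 0.5364 0.2313] jawyaw 1.348 q [ 1.26  0.35  1.65 -0.    1.14 -0.08] F [-0.2  1.  -0.2] op 0.0852
shift [ 4.000e-04 -6.836e-01 -9.187e-01] spin 0
```

Emit:
apply_moves(
  series=[
    [0,-0.685,-0.917,0],
    [0,-0.685,-0.917,0],
    [0,-0.685,-0.917,0],
    [0,-0.685,-0.917,0],
    [0,-0.685,-0.917,0],
  ],
  claw=1,
  force=50,
)

```text
time_s: 2.0
eef_pos: [0.2234, 0.3063, 0.2314]
eef_rot: [-1.044, 1.305, 1.044]
ft_force: [1.4, -0.2, 0.8]
opening: 0.0857
```

Emit:
apply_moves(
  series=[
    [0,-0.498,-0.667,0],
    [0,-0.498,-0.667,0],
    [0,-0.498,-0.667,0],
    [0,-0.498,-0.667,0],
    [0,-0.498,-0.667,0],
  ],
)

```text
time_s: 2.5
eef_pos: [0.3252, 0.0776, 0.2317]
eef_rot: [-1.044, 1.305, 1.043]
ft_force: [0.9, 1.0, -0.0]
opening: 0.0856
```

Emit:
apply_moves(
  series=[
    [0,-0.311,-0.417,0],
    [0,-0.311,-0.417,0],
    [0,-0.311,-0.417,0],
    [0,-0.311,-0.417,0],
    [0,-0.311,-0.417,0],
  ],
)

```text
time_s: 3.0
eef_pos: [0.4267, -0.1512, 0.2314]
eef_rot: [-1.043, 1.306, 1.043]
ft_force: [1.4, 0.6, 0.9]
opening: 0.0856
```

Emit:
apply_moves(
  series=[
    [0,-0.124,-0.167,0],
    [0,-0.124,-0.167,0],
    [0,-0.124,-0.167,0],
    [0,-0.124,-0.167,0],
    [0,-0.124,-0.167,0],
  ],
)

```text
time_s: 3.5
eef_pos: [0.4937, -0.3029, 0.2306]
eef_rot: [-1.042, 1.307, 1.042]
ft_force: [-0.7, 0.6, -0.2]
opening: 0.0853
```

```bash
python3 -c "
from h import *
plan(.4925,-.3012,.092)"
```

```text
t 3.5 pos [ 0.4937 -0.3029  0.2306] jawyaw 1.346 q [-0.63  0.4   1.57 -0.    1.16 -1.98] F [-0.7  0.6 -0.2] op 0.0853
shift [0.1733 0.0019 0.0017] spin 0
```

Emit:
apply_moves(
  series=[
    [0.06,0.001,0.001,0],
    [0.11,0.002,0.002,0],
    [0.15,0.002,0.002,0],
    [0.173,0.002,0.002,0],
    [0.173,0.002,0.002,0],
  ],
)

```text
time_s: 4.0
eef_pos: [0.4908, -0.2972, 0.0908]
eef_rot: [-1.04, 1.307, 1.048]
ft_force: [-0.5, 0.5, 1.1]
opening: 0.0854
```

Emit:
apply_moves(
  series=[
    [0,0,0,0],
    [0,0,0,0],
    [0,0,0,0],
    [0,0,0,0],
    [0,0,0,0],
  ],
  claw=-1,
  force=45,
)

```text
time_s: 4.5
eef_pos: [0.4926, -0.2994, 0.0939]
eef_rot: [-1.045, 1.306, 1.042]
ft_force: [-1.4, 0.6, 5.8]
opening: 0.0228
```

Emit:
apply_moves(
  series=[
    [0,0,0,0],
    [0,0,0,0],
    [0,0,0,0],
    [-0.01,0,0,0],
    [-0.02,0,0,0],
  ],
)

```text
time_s: 5.0
eef_pos: [0.4921, -0.2991, 0.1094]
eef_rot: [-1.043, 1.307, 1.044]
ft_force: [0.2, -0.1, -2.6]
opening: 0.0225
```

```bash
python3 -c "
from h import *
plan(.492,-.3012,.231)"
```

```text
t 5.0 pos [ 0.4921 -0.2991  0.1094] jawyaw 1.3479 q [-0.63  0.55  1.68 -0.    0.91 -1.97] F [ 0.2 -0.1 -2.6] op 0.0225
shift [-0.152  -0.0004 -0.0026] spin 0
```

Emit:
apply_moves(
  series=[
    [-0.02,0,0,0],
    [-0.05,0,0,0],
    [-0.08,0,0,0],
    [-0.11,0.003,0.01,0],
    [-0.12,0.01,0.04,0],
  ],
)

```text
time_s: 5.5
eef_pos: [0.4922, -0.2675, 0.2079]
eef_rot: [-1.046, 1.306, 1.039]
ft_force: [0.6, 0.3, -3.2]
opening: 0.0229
```

Emit:
apply_moves(
  series=[
    [0,0.013,0.048,0],
    [0,0.026,0.096,0],
    [0,0.039,0.144,0],
    [0,0.052,0.192,0],
    [0,0.065,0.24,0],
  ],
)

```text
time_s: 6.0
eef_pos: [0.4829, -0.066, 0.2055]
eef_rot: [-1.044, 1.306, 1.043]
ft_force: [0.9, 0.3, -3.1]
opening: 0.0226
```

Emit:
apply_moves(
  series=[
    [0,0.013,0.048,0],
    [0,0.026,0.096,0],
    [0,0.039,0.144,0],
    [0,0.052,0.192,0],
    [0,0.065,0.24,0],
  ],
)

```text
time_s: 6.5
eef_pos: [0.4746, 0.1329, 0.2056]
eef_rot: [-1.044, 1.306, 1.043]
ft_force: [1.2, -1.1, -1.8]
opening: 0.0227
```

Emit:
apply_moves(
  series=[
    [0,0.013,0.048,0],
    [0,0.026,0.096,0],
    [0,0.039,0.144,0],
    [0,0.048,0.18,0],
    [0,0.054,0.2,0],
  ],
)

```text
time_s: 7.0
eef_pos: [0.4678, 0.2989, 0.2053]
eef_rot: [-1.045, 1.305, 1.045]
ft_force: [0.3, -1.1, -2.4]
opening: 0.0227
```

Run:
```python
from h import *
plan(.469,.31,.03)
p=bot.grab_frame("top");w=cloud(p);x,y,h=w[...,0],w[...,1],w[...,2]
# block inside pot
m=(abs(x-.492)<.1)&(abs(y+.302)<.1)&(h>.055)&(h<.076)
q=w[m];print(len(q),q.min(0),q.max(0))
q=q[np.hypot(q[:,0]-.4925,q[:,1]+.302)<.078]
q=q[q[:,2]>.064]
r=cv2.minAreaRect(q[:,:2].astype(np.float32));print(len(q),np.median(q[:,2]),r)
np.savez("blk.npz",q=q)
save(p,"c.png",(300,160,390,240),7)
```

```text
t 7.0 pos [0.4678 0.2989 0.2053] jawyaw 1.3496 q [ 0.48  0.39  1.67  0.    1.09 -0.87] F [ 0.3 -1.1 -2.4] op 0.0227
shift [0.2192 0.0017 0.0138] spin 0
628 [ 0.41039928 -0.38565066  0.0550582 ] [ 0.57984254 -0.21269527  0.07594375]
326 0.06965317809056168 ((0.4881874620914459, -0.2944413721561432), (0.050622958689928055, 0.05230729281902313), 88.70863342285156)
```

View pics/c.png

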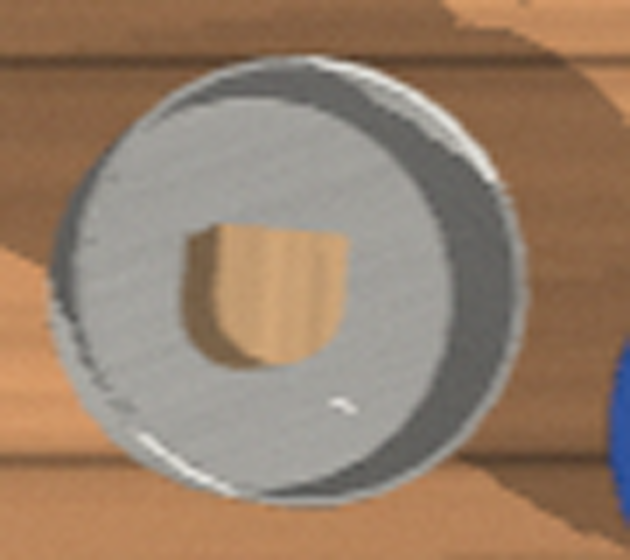

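Emit:
apply_moves(
  series=[
    [0.04,0.001,0.007,0],
    [0.09,0.002,0.014,0],
    [0.13,0.002,0.014,0],
    [0.17,0.002,0.014,0],
    [0.2,0.002,0.014,0],
  ],
)

```text
time_s: 7.55
eef_pos: [0.4687, 0.3069, 0.0433]
eef_rot: [-1.043, 1.308, 1.043]
ft_force: [0.5, -0.2, -2.5]
opening: 0.0229
```

Emit:
apply_moves(
  series=[
    [0.01,0,0,0],
    [0.017,0,0,0],
    [0.02,0,0,0],
    [0.022,0,0,0],
    [0.022,0,0,0],
  ],
)

```text
time_s: 8.05
eef_pos: [0.4695, 0.3083, 0.028]
eef_rot: [-1.044, 1.305, 1.043]
ft_force: [-0.2, 0.1, -2.5]
opening: 0.0224
```

Run:
```python
from h import *
plan(.469,.31,.0215)
q=np.load("blk.npz")["q"][:,:2]
from scipy.optimize import differential_evolution as de
g=np.stack(np.meshgrid(np.linspace(-.05,.03,81),np.linspace(-.035,.035,71)),-1).reshape(-1,2)
def ins(X,Y): return np.where(X>-.014,(X<.014)&(abs(Y)<.025),np.hypot(X+.014,Y)<.025)
# signed distance to D outline: intersect of stadium-ish; minimise outside dist + area mismatch
def sd(X,Y):
    e=np.where(X>-.014,abs(Y)-.025,np.hypot(X+.014,Y)-.025)
    return np.maximum(e,X-.014)
h=cv2.convexHull(q.astype(np.float32))[:,0]
hh=np.vstack([np.linspace(h[i],h[(i+1)%len(h)],8)[:-1] for i in range(len(h))])
def f(p):
    d=hh-p[:2];c,s=np.cos(p[2]),np.sin(p[2])
    return np.minimum(abs(sd(c*d[:,0]+s*d[:,1],-s*d[:,0]+c*d[:,1])),.006).mean()
r=de(f,[(.45,.53),(-.34,-.26),(-.6,.6)],seed=1);print(r.x,r.fun)
```

```text
t 8.05 pos [0.4695 0.3083 0.028 ] jawyaw 1.348 q [ 0.5   0.65  1.75 -0.    0.73 -0.85] F [-0.2  0.1 -2.5] op 0.0224
shift [0.0082 0.001  0.0019] spin 0
[ 0.49992353 -0.29461586 -0.07553225] 0.0004127580241860636
```

Emit:
apply_moves(
  series=[
    [0.003,0,0,0],
    [0.006,0,0,0],
    [0.008,0,0,0],
    [0.008,0,0,0],
    [0.008,0,0,0],
  ],
)

```text
time_s: 8.55
eef_pos: [0.4693, 0.3083, 0.0227]
eef_rot: [-1.044, 1.306, 1.043]
ft_force: [-7.0, -4.2, 22.3]
opening: 0.0226
```

Emit:
apply_moves(
  series=[
    [-0.0015,0,0,0],
    [-0.0015,0,0,0],
  ],
)

```text
time_s: 8.75
eef_pos: [0.4693, 0.3083, 0.0228]
eef_rot: [-1.044, 1.306, 1.043]
ft_force: [-2.7, -1.3, 8.8]
opening: 0.0228
```

Emit:
apply_moves(
  series=[
    [0,0,0,0],
    [0,0,0,0],
    [0,0,0,0],
    [0,0,0,0],
    [0,0,0,0],
  ],
  claw=1,
)

```text
time_s: 9.25
eef_pos: [0.4691, 0.3081, 0.022]
eef_rot: [-1.043, 1.306, 1.044]
ft_force: [0.3, -0.2, -0.2]
opening: 0.0856
```

Emit:
apply_moves(
  series=[
    [-0.02,0,0,0],
    [-0.06,0,0,0],
    [-0.12,0,0,0],
    [-0.18,0,0,0],
    [-0.22,0,0,0],
  ],
)

```text
time_s: 9.75
eef_pos: [0.4696, 0.3084, 0.2015]
eef_rot: [-1.044, 1.303, 1.043]
ft_force: [0.3, 0.1, -0.5]
opening: 0.0854
```

Run:
```python
from h import *
p=bot.grab_frame("scene");w=cloud(p)
x,y,h=w[...,0],w[...,1],w[...,2]
m=(abs(x-.469)<.12)&(abs(y-.309)<.12)&(h>.009)&(h<.022);q=w[m]
c,r=cv2.minEnclosingCircle(q[:,:2].astype(np.float32));print("lid",c,r,np.median(q[:,2]),np.percentile(q[:,2],[5,95]))
save(p,"d.png",None,1)
plan(.500,-.2955,.22,-.0755+np.pi/2)
```

```text
lid (0.47206443548202515, 0.2892322838306427) 0.11677118390798569 0.013420415482392858 [0.00996252 0.01772639]
t 9.8 pos [0.4712 0.3094 0.2058] jawyaw 1.3481 q [ 0.5   0.4   1.65  0.    1.08 -0.85] F [1.6 0.2 5.1] op 0.0854
shift [-0.0208 -0.2022 -0.7293] spin -0.1874
```

View pics/d.png

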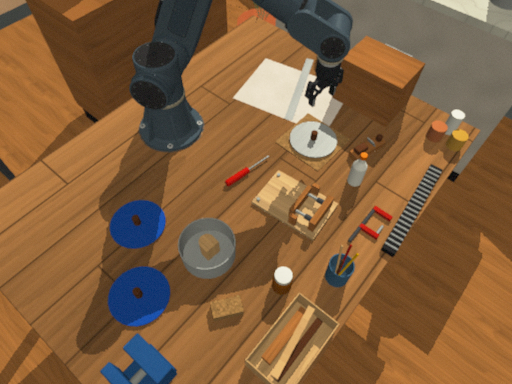

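The lid lies flat on the mat, at pixel (313,140) in the scene view, with its plate top at about 13 mm. The block shows in the open pot at (208,245).

Emit:
apply_moves(
  series=[
    [-0.02,-0.016,-0.06,0],
    [-0.02,-0.032,-0.12,0],
    [-0.02,-0.048,-0.18,0],
    [-0.02,-0.064,-0.24,0],
    [-0.02,-0.08,-0.3,0],
  ],
)

```text
time_s: 10.3
eef_pos: [0.4781, 0.0589, 0.214]
eef_rot: [-1.044, 1.306, 1.044]
ft_force: [1.8, 0.2, 0.4]
opening: 0.0859
```

Emit:
apply_moves(
  series=[
    [0,-0.016,-0.06,0],
    [0,-0.032,-0.12,0],
    [0,-0.048,-0.18,0],
    [0,-0.064,-0.24,0],
    [0,-0.08,-0.3,0],
  ],
)

```text
time_s: 10.8
eef_pos: [0.4875, -0.1896, 0.2139]
eef_rot: [-1.043, 1.306, 1.043]
ft_force: [0.9, 0.3, 0.4]
opening: 0.0853
```

Emit:
apply_moves(
  series=[
    [0,-0.02,-0.06,-0.1],
    [0,-0.042,-0.129,-0.187],
    [0,-0.042,-0.129,-0.187],
    [0,-0.042,-0.129,-0.187],
    [0,-0.042,-0.129,-0.187],
  ],
)

```text
time_s: 11.3
eef_pos: [0.4976, -0.2945, 0.2137]
eef_rot: [-1.152, 1.244, 1.154]
ft_force: [-0.5, 1.0, -0.2]
opening: 0.0855
```

Run:
```python
from h import *
plan(.4992,-.2955,.03,-.0755+np.pi/2)
```

```text
t 11.3 pos [ 0.4976 -0.2945  0.2137] jawyaw 1.4946 q [-0.61  0.42  1.59  0.    1.13 -2.11] F [-0.5  1.  -0.2] op 0.0855
shift [ 0.2296 -0.0022 -0.0012] spin -0.0009
```

Emit:
apply_moves(
  series=[
    [0.06,-0.002,-0.001,0],
    [0.12,-0.002,-0.001,0],
    [0.17,-0.002,-0.001,0],
    [0.21,-0.002,-0.001,0],
    [0.237,-0.002,-0.001,0],
  ],
)

```text
time_s: 11.8
eef_pos: [0.4987, -0.2941, 0.0224]
eef_rot: [-1.152, 1.244, 1.156]
ft_force: [0.5, -0.1, 0.3]
opening: 0.0858
```

Emit:
apply_moves(
  series=[
    [0,0,0,0],
    [0,0,0,0],
    [0,0,0,0],
    [0,0,0,0],
    [0,0,0,0],
  ],
  claw=-1,
  force=60,
)

```text
time_s: 12.3
eef_pos: [0.5003, -0.2966, 0.0262]
eef_rot: [-1.155, 1.243, 1.151]
ft_force: [0.9, 3.4, 7.1]
opening: 0.0496
```

Emit:
apply_moves(
  series=[
    [0,0,0,0],
    [0,0,0,0],
    [-0.01,0,0,0],
    [-0.02,0,0,0],
    [-0.03,0,0,0],
  ],
)

```text
time_s: 12.8
eef_pos: [0.4994, -0.2966, 0.0495]
eef_rot: [-1.153, 1.244, 1.153]
ft_force: [-0.2, -0.8, -2.1]
opening: 0.0498
```

Run:
```python
from h import *
plan(.5,-.2955,.21,-.0755+np.pi/2)
```

```text
t 12.8 pos [ 0.4994 -0.2966  0.0495] jawyaw 1.4949 q [-0.62  0.64  1.7  -0.    0.8  -2.11] F [-0.2 -0.8 -2.1] op 0.0498
shift [-0.2006 -0.0007  0.0013] spin -0.0006
```

Emit:
apply_moves(
  series=[
    [-0.04,0,0,0],
    [-0.09,0,0,0],
    [-0.14,0,0,0],
    [-0.18,0,0,-0.1],
    [-0.19,0,0,-0.2],
  ],
)

```text
time_s: 13.3
eef_pos: [0.5004, -0.2973, 0.2052]
eef_rot: [-1.276, 1.167, 1.265]
ft_force: [0.5, -0.4, -1.9]
opening: 0.0495
```

Emit:
apply_moves(
  series=[
    [0,0,0,-0.002],
    [0,0,0,-0.002],
  ],
)

```text
time_s: 13.5
eef_pos: [0.499, -0.2962, 0.2002]
eef_rot: [-1.268, 1.17, 1.269]
ft_force: [-0.1, -0.6, -2.1]
opening: 0.0496
```

Run:
```python
from h import *
plan(.5626,.0247,.2,.0826+np.pi/2)
# refine jig yaw from fence face edges/bed in both views
for n in("top","scene"):
    w=np.load(n+".npz")["w"];x,y,h=w[...,0],w[...,1],w[...,2]
    m=(x>.58)&(x<.64)&(y>-.03)&(y<.085)&(h>.056)&(h<.066);q=w[m]
    # front edge of fence: min x by y bin
    b=[(yy,np.percentile(q[abs(q[:,1]-yy)<.006,0],[3,97])) for yy in np.arange(-.022,.08,.01)]
    Y=np.array([i[0] for i in b]);E=np.array([i[1] for i in b])
    for k in(0,1):
        c=np.polyfit(Y,E[:,k],1);print(n,k,"slope",c[0].round(4),"x@.028",np.polyval(c,.028).round(4))
```

```text
t 13.5 pos [ 0.499  -0.2962  0.2002] jawyaw 1.6513 q [-0.62  0.44  1.6  -0.    1.1  -2.27] F [-0.1 -0.6 -2.1] op 0.0496
shift [ 3.000e-04 -1.115e-01  3.935e-01] spin -0.0027
top 0 slope -0.0807 x@.028 0.6016
top 1 slope -0.0774 x@.028 0.616
scene 0 slope -0.0813 x@.028 0.6029
scene 1 slope -0.0859 x@.028 0.6176
```

Emit:
apply_moves(
  series=[
    [0,-0.017,0.06,0],
    [0,-0.033,0.118,0],
    [0,-0.05,0.177,0],
    [0,-0.067,0.236,0],
    [0,-0.083,0.295,0],
  ],
)

```text
time_s: 14.0
eef_pos: [0.5455, -0.0538, 0.1994]
eef_rot: [-1.267, 1.171, 1.27]
ft_force: [1.2, -0.4, -1.5]
opening: 0.0494
```

Emit:
apply_moves(
  series=[
    [0,-0.015,0.05,0],
    [0,-0.025,0.085,0],
    [0,-0.0285,0.0985,0],
    [0,-0.0285,0.0985,0],
    [0,-0.0285,0.0985,0],
  ],
)

```text
time_s: 14.5
eef_pos: [0.5619, 0.0237, 0.1999]
eef_rot: [-1.269, 1.171, 1.27]
ft_force: [-0.3, -0.6, -2.2]
opening: 0.0497
```

Emit:
apply_moves(
  series=[
    [0.05,0,0,0],
    [0.1,0,0,0],
    [0.14,0,0,0],
    [0.15,0,0,0],
    [0.15,0,0,0],
  ],
)

```text
time_s: 15.0
eef_pos: [0.5618, 0.0236, 0.08]
eef_rot: [-1.268, 1.171, 1.27]
ft_force: [0.4, 0.5, -1.0]
opening: 0.0494
```

Run:
```python
from h import *
plan(.5626,.0247,.038,.0826+np.pi/2)
p=bot.grab_frame("scene");save(p,"e.png",(220,120,380,260),5)
w=cloud(p);s=bot.read_state()["eef_pos"]
for r in bot.masks_of(p,"block")[:2]:
    q=w[r["region"]];print("block",r["score"],r["centre"],r["region"].sum(),np.nanpercentile(q,[3,97],0).round(3))
p=bot.grab_frame("top")
for r in bot.masks_of(p,"block")[:2]:
    q=cloud(p)[r["region"]];print("block",r["score"],r["centre"],r["region"].sum(),np.nanpercentile(q,[3,97],0).round(3))
save(p,"f.png",(170,120,280,210),6)
```

```text
t 15.0 pos [0.5618 0.0236 0.08  ] jawyaw 1.652 q [-0.04  0.57  1.73 -0.    0.84 -1.69] F [ 0.4  0.5 -1. ] op 0.0494
shift [ 0.0525 -0.0012  0.0013] spin -0.0018
block 0.63 [291.2, 189.5] 67 [[ 0.528 -0.003  0.065]
 [ 0.577  0.038  0.124]]
```

View pics/e.png

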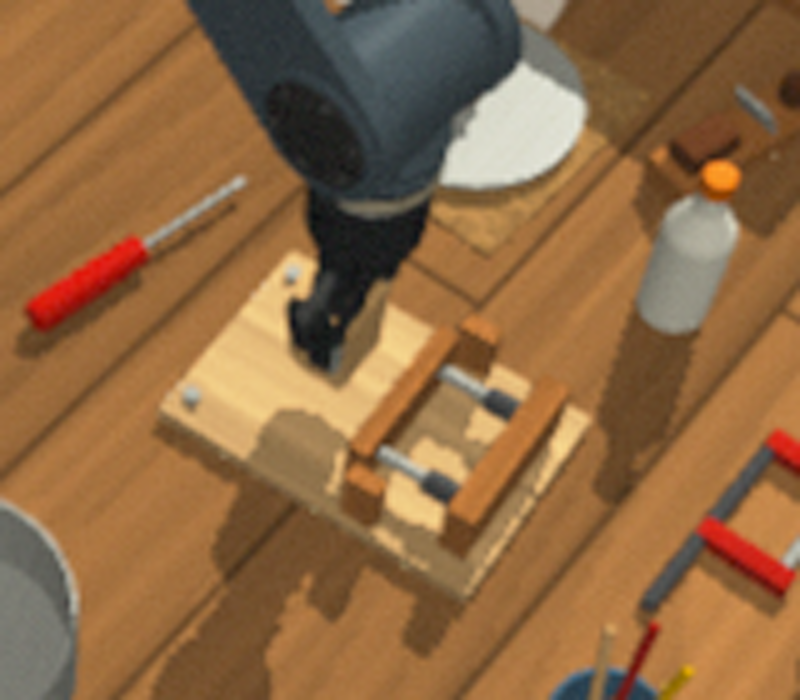

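Emit:
apply_moves(
  series=[
    [0.02,0,0.001,0],
    [0.035,-0.001,0.001,0],
    [0.045,-0.001,0.001,0],
    [0.053,-0.001,0.001,0],
    [0.053,-0.001,0.001,0],
  ],
)

```text
time_s: 15.7
eef_pos: [0.5626, 0.0255, 0.0375]
eef_rot: [-1.269, 1.17, 1.271]
ft_force: [-0.1, -0.3, -1.9]
opening: 0.0494
```

Emit:
apply_moves(
  series=[
    [0.001,0,0,0],
    [0.002,0,0,0],
    [0.002,0,0,0],
  ],
)

```text
time_s: 16.0
eef_pos: [0.5631, 0.0255, 0.0367]
eef_rot: [-1.27, 1.169, 1.27]
ft_force: [0.3, 0.0, -1.1]
opening: 0.0492
```

Emit:
apply_moves(
  series=[
    [0.001,0,0,0],
    [0.001,0,0,0],
    [0.001,0,0,0],
  ],
)

```text
time_s: 16.3
eef_pos: [0.563, 0.0255, 0.0358]
eef_rot: [-1.27, 1.169, 1.27]
ft_force: [0.2, -1.0, -1.5]
opening: 0.0495
```

Emit:
apply_moves(
  series=[
    [0.001,0,0,0],
    [0.001,0,0,0],
    [0.001,0,0,0],
  ],
)

```text
time_s: 16.6
eef_pos: [0.5631, 0.0255, 0.0352]
eef_rot: [-1.27, 1.169, 1.27]
ft_force: [-2.6, 0.2, 5.2]
opening: 0.0491
```

Emit:
apply_moves(
  series=[
    [0.001,0,0,0],
    [0.001,0,0,0],
    [0.001,0,0,0],
  ],
)

```text
time_s: 16.9
eef_pos: [0.5631, 0.0255, 0.0352]
eef_rot: [-1.27, 1.169, 1.27]
ft_force: [-6.2, -0.2, 15.6]
opening: 0.0498
```

Run:
```python
from h import *
plan(.5622+.025,.0247+.0021,.035,.0823+np.pi/2)
```

```text
t 16.9 pos [0.5631 0.0255 0.0352] jawyaw 1.6535 q [-0.04  0.64  1.75 -0.    0.75 -1.69] F [-6.2 -0.2 15.6] op 0.0498
shift [ 0.0003 -0.0301 -0.0008] spin 0.0005
```

Emit:
apply_moves(
  series=[
    [-0.0025,0,0,0],
    [-0.0025,-0.01,0,0],
    [-0.0025,-0.018,0,0],
    [-0.0025,-0.025,0,0],
    [-0.0025,-0.025,0,0],
  ],
)

```text
time_s: 17.4
eef_pos: [0.5837, 0.0272, 0.0359]
eef_rot: [-1.27, 1.169, 1.27]
ft_force: [0.7, 0.6, -2.0]
opening: 0.049
```

Emit:
apply_moves(
  series=[
    [0,-0.0025,0,0],
    [0,-0.005,0,0],
    [0,-0.0075,0,0],
    [0,-0.0075,0,0],
    [0,-0.0075,0,0],
  ],
)

```text
time_s: 17.9
eef_pos: [0.5884, 0.0276, 0.036]
eef_rot: [-1.269, 1.17, 1.271]
ft_force: [-3.5, -0.4, -0.7]
opening: 0.0494
```

Emit:
apply_moves(
  series=[
    [0,-0.0025,0,0],
    [0,-0.005,0,0],
    [0,-0.0075,0,0],
    [0,-0.01,0,0],
    [0,-0.01,0,0],
  ],
)

```text
time_s: 18.4
eef_pos: [0.5962, 0.0283, 0.0359]
eef_rot: [-1.269, 1.17, 1.272]
ft_force: [-8.6, -1.9, 2.6]
opening: 0.0493
```

Run:
```python
from h import *
plan(.5995,.0285,.036,.0823+np.pi/2)
```

```text
t 18.4 pos [0.5962 0.0283 0.0359] jawyaw 1.6538 q [-0.03  0.69  1.65 -0.    0.8  -1.68] F [-8.6 -1.9  2.6] op 0.0493
shift [-0.0001 -0.0041 -0.0001] spin 0.0009
```

Emit:
apply_moves(
  series=[
    [0,-0.0015,0,0],
    [0,-0.003,0,0],
    [0,-0.003,0,0],
    [0,-0.003,0,0],
    [0,-0.003,0,0],
  ],
)

```text
time_s: 18.9
eef_pos: [0.5982, 0.0284, 0.0359]
eef_rot: [-1.269, 1.171, 1.272]
ft_force: [-9.1, -1.9, 2.9]
opening: 0.0497
```

Run:
```python
from h import *
plan(.5995,.0285,.036,.0823+np.pi/2)
for i in range(4):
    p=bot.grab_frame("scene" if i%2 else "top");print(np.round(bot.read_state()["ft_force"],1))
    w=cloud(p);x,y,h=w[...,0],w[...,1],w[...,2]
    o=np.array([.5716,.0262]);c,s=np.cos(.0823),np.sin(.0823)
    jx=c*(x-o[0])+s*(y-o[1]);jy=-s*(x-o[0])+c*(y-o[1])
    for nm,a,b in(("fence L",.035,.055),("fence R",-.055,-.035),("cheek L",.069,.08),("cheek R",-.08,-.069)):
        m=(jy>a)&(jy<b)&(h>.054)&(h<.067)&(jx>.02)&(jx<.09);q=jx[m]
        print(i,nm,m.sum(),np.percentile(q,[4,96]).round(4) if m.sum()>4 else "")
    m=(abs(x-.469)<.1)&(abs(y-.309)<.1)&(h>.011)&(h<.018);print("lid z",np.median(h[m]))
save(p,"g.png",(230,130,370,250),5.5)
```

```text
t 18.9 pos [0.5982 0.0284 0.0359] jawyaw 1.6539 q [-0.03  0.69  1.65 -0.    0.81 -1.68] F [-9.1 -1.9  2.9] op 0.0497
shift [-0.0001 -0.0017 -0.0001] spin 0.001
[-9.2 -1.4  2.9]
0 fence L 0 
0 fence R 0 
0 cheek L 0 
0 cheek R 38 [0.0418 0.0671]
lid z 0.013403835466679932
[-8.9 -1.7  3.5]
1 fence L 26 [0.0408 0.0564]
1 fence R 26 [0.0341 0.0557]
1 cheek L 18 [0.0435 0.0681]
1 cheek R 22 [0.0433 0.067 ]
lid z 0.013627504443095184
[-9.  -1.8  3. ]
2 fence L 0 
2 fence R 0 
2 cheek L 0 
2 cheek R 37 [0.0416 0.067 ]
lid z 0.013441970937955867
[-8.9 -1.   2.5]
3 fence L 25 [0.0416 0.0555]
3 fence R 28 [0.0344 0.0564]
3 cheek L 20 [0.0443 0.0665]
3 cheek R 24 [0.0441 0.0667]
lid z 0.013448185374695484
```

View pics/g.png

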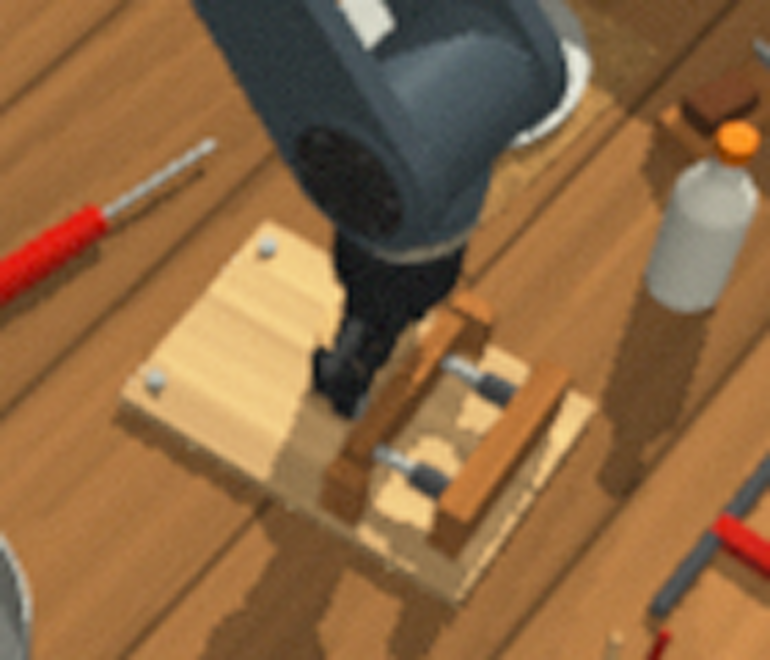

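Emit:
apply_moves(
  series=[
    [0,-0.0015,0,0],
    [0,-0.0015,0,0],
    [0,-0.0015,0,0],
    [0,-0.0015,0,0],
    [0,-0.0015,0,0],
  ],
)

```text
time_s: 19.6
eef_pos: [0.5992, 0.0285, 0.0359]
eef_rot: [-1.269, 1.171, 1.272]
ft_force: [-9.4, -1.8, 4.0]
opening: 0.0496
```

Emit:
apply_moves(
  series=[
    [0,0,0,0],
    [0,0,0,0],
    [0,0,0,0],
    [0,0,0,0],
    [0,0,0,0],
  ],
)

```text
time_s: 20.1
eef_pos: [0.5992, 0.0285, 0.0359]
eef_rot: [-1.269, 1.171, 1.272]
ft_force: [-9.5, -1.0, 3.4]
opening: 0.0492
```

Run:
```python
from h import *
plan(.5995,.0285,.036,.0823+np.pi/2)
p=bot.grab_frame("scene");w=cloud(p);x,y,h=w[...,0],w[...,1],w[...,2]
m=(abs(x-.59)<.06)&(abs(y-.028)<.05)&(h>.066);q=w[m]
for r in bot.masks_of(p,"block")[:2]:
    q=w[r["region"]];print("block",r["score"],r["region"].sum(),np.nanpercentile(q,[3,50,97],0).round(3))
s=bot.read_state();F=s["ft_force"];print(np.round(F,1),np.hypot(F[0],F[1]),s["opening"])
if 8<np.hypot(F[0],F[1])<12 and abs(s["opening"]-.05)<.003: bot.job_done();print("done")
```

```text
t 20.1 pos [0.5992 0.0285 0.0359] jawyaw 1.6538 q [-0.03  0.69  1.64 -0.    0.81 -1.68] F [-9.5 -1.   3.4] op 0.0492
shift [-0.0002 -0.0003 -0.0001] spin 0.0009
[-9.8 -1.   3. ] 9.891178066706969 0.04912829813577936
the job is handed in; nothing more can be done
done
```

I set the steel lid on the cork mat, took the heel block out of the pot, and pressed it against the sprung fence. I handed the job in at about 20 s, still gripping and pressing. The hand-in gives no verdict, so I can't say it passed.

**Last checks**
- **Press:** the force was steady at about 9.5–9.9 N. The tool had moved about 11 mm past first contact, so the fence should be nearly flush with the cheeks. An image taken 1.2 mm of push earlier put it about 10 mm back.
- **Block:** the jaws stood at 49 mm on the 50 mm block. The tool was square to the fence within about 0.01 rad and less than about 2 mm off its middle, going by the images of the jig and the tool pose. The base was about 0.7 mm above the bed before pressing.
- **Lid:** its plate lay at about 13–14 mm, against an expected 14 mm. It was let go about 2 mm from the mat's centre, judged by the tool position.

**Failed or disagreed**
- **Lid circle fit:** the camera fit on the placed lid picked up mat points (117 mm radius instead of 92 mm), so I ignored it.
- **Fence edge:** one reading of the fence's front edge was spoiled by the gripper and block.
- **Block in the final picture:** the network did not find it, so its uprightness was not measured directly. I inferred it from the grip and the forces.
- **Vertical force:** about 3–4 N upward remained on the tool, probably friction at the fence or a light touch on the bed.

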